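# Clear the loose transformer into the drawer, then lift the chassis level for inspection

### The job

The underside of the amplifier chassis on the wooden cradle must be inspected, but a small loose transformer is lying on its deck: first take that off, set it down (do not drop it) in the open drawer and push the drawer fully shut. Then lift the chassis by its black handle about 10 cm straight up off the cradle and finish holding it there in the gripper, level and still; do not put it down or let go. Leave the bottle, the tin and the screwdriver alone, and do not tip the chassis over or lift it with the transformer still on it.

Things in the scene. Friction and masses are not known exactly. Their poses are not given: they have to be found in the camera images.
- transformer: The loose transformer, 42 x 34 x 34 mm, about 0.15 kg: dark steel core 42 (x) x 22 (y) x 34 (z) with a copper winding bulging 6 mm out of both y sides at mid-height. Grasp its flat end faces, 42 mm apart along x, from above. Origin: centre of its underside, z up. It starts upright on the bare -y half of the chassis's deck.
- chassis: Amplifier chassis, about 0.6 kg, loose on the cradle: aluminium box 170 (x) x 130 (y) x 30 mm (z), its top is the deck; capacitors and fins up to 26 mm tall on the +y half, -y half bare; a black handle on two posts along x above the middle. Origin: centre of its underside, z up. Its centre of mass is under the handle's middle, within 4 mm.
- chassis_handle (a point): Centre of the chassis's handle bar, 84 mm above the chassis's underside (54 mm above the deck). The bar is straight, 114 mm long along x, 12 mm wide (y), 14 mm high, on posts at x = -50 and +50 mm: 90 mm free between the posts, 47 mm under the bar. Axes as the chassis.
- cradle: The wooden repair cradle, fixed: base board 170 x 150 x 12 mm with two rails across it (at x = -60 and +60 mm) whose tops, 50 mm above the bench, carry the chassis. Origin: centre of its underside on the bench, z up. It stands left or right of the robot's centre line, the drawer unit on the other side.
- drawer_floor (a point): Centre of the inner floor of the cabinet's open top drawer; moves with it. x points into the cabinet (the way it shuts), y across, z up. Inside 195 (x) x 158 mm (y); walls 6 mm thick, 38 mm above this floor. Open by q, the uncovered floor runs from x = -97.5 mm to -103.5 mm + q. The cabinet's roof is 12 mm thick, its top 60 mm above this floor.
- cab_drawer0_handle (a point): Centre of the top drawer's brass bar handle: a round bar 11 mm thick, 100 mm long along y, 35 mm in front of the drawer's front panel and 23 mm above the drawer's inner floor (37 mm below the cabinet's top). Axes as point drawer_floor. Pushing the bar or the front panel along +x shuts the drawer.
- cab_drawer0 (a joint): How far the top drawer is open, in m: 0 shut, up to 0.165. It slides with about 1 N of friction, stays where it is left, and stops against a hard stop at 0.
- drawer_unit: The fixed parts cabinet of wood (two drawers, the lower one stays shut) with its base board; 152 mm tall in all. This origin lies on the bench on the cabinet's middle line, 50 mm in front of the closed drawers' front panels; x points into the cabinet, z up. The cabinet reaches from x = 50 to 290 mm, and over y = -100 to 100 mm.
- bottle: Bystander: small brown glass bottle with a black cap, 34 mm across, 65 mm tall, standing near the centre line. Origin at the centre of its underside.
- tin: Bystander: plain steel tin, 48 mm across, 45 mm tall, standing near the centre line. Origin at the centre of its underside.
- screwdriver: Bystander: screwdriver, 170 mm long, lying on the bench at the robot's right. Origin on the underside near its middle; x along it towards the tip.
Things that resemble listed ones, but are neither listed nor needed, are in the scene too. Leave any green, purple or yellow look-alike of the transformer alone.

How it is judged:
By the outcome, as a careful person would: the job done as asked, in the order asked, and still so for the second after the job is handed in, while the arm keeps its last pose, push and grip.
It also fails if it takes over 72 s, if anything falls off the work surface, if the arm or the gripper's body presses on something with over 40 N, if the wrist force passes 120 N, or if a joint passes its speed limit or range.

### The arm

A 7-joint arm with a two-finger parallel gripper is mounted at the origin on the work surface. World frame = base frame: x ahead of the robot, y to its left, z up, the work surface at z = 0. Lengths are in m, angles in rad, forces in N, time in s.
With the tool pointing down it reaches from about 0.35 to 0.9 m from the base axis. Payload 7.2 kg.
Tool frame: the origin (TCP) lies on the centre line of the jaws, within the pads' length; the fingertips stand 11 mm ahead of it and the grasp point (between the pads) lies 8 mm behind it (robot.tip_reach is the distance from the TCP to the fingertips, in m); z points along the fingers, y is the line along which they close (so a half turn about z gives the same grasp; the last joint's range is limited). The gripper opens to 85 mm and grips with 20 to 120 N. Pads are 22 mm wide; open, the fingers measure 114 mm over their backs; the gripper's body (76 mm by 85 mm) begins 54 mm behind the grasp point. The pads swing forward as they close: fully open they stand 13 mm farther back than shut.
Start: joints at [-1.246, 0.411, -0.013, 1.596, 0.006, 1.134, -0.082], TCP at [0.239, 0.577, 0.242] pointing down, gripper open.
Joint ranges: [-2.95, 2.95], [-0.29, 1.99], [-1.47, 1.44], [0.14, 2.54], [-1.03, 4.17], [0.13, 1.85], [-2.86, 2.86]. Speed limits (rad/s): [2.39, 2.39, 3.01, 3.01, 3.14, 3.14, 3.14].

### API

Orientations are given as [roll, pitch, yaw] about the fixed x, y, z axes, in that order (R = Rz(yaw) Ry(pitch) Rx(roll)).
In Python, from bench import robot, imaging, workorder gives the robot as it stands.
- The arm moves only by the tool step_arm, never from a script. Its argument "moves" is a list of rows, each a list of 2 entries, a list of its own where there are three numbers: the shift along the tool's x, y, z each as a share of 5 cm, from -1 to 1, then the turn, a rotation vector about the tool's x, y, z each as a share of 8 degrees, from -1 to 1. In form: [[[dx, dy, dz], [wx, wy, wz]], ...]. A call has 1 to 8 rows; each row shifts and turns the commanded pose from where the row before left it, along the tool's axes as they then stand; what a row does not reach is not made up. A row lasts 1/8 s, in which the tool goes at most 62.5 mm and 10.7 degrees, less where a joint would pass 70% of its speed; a pose out of reach is approached as far as the arm can. A call with a number of a shift or a turn outside -1 to 1 is refused whole. A call with a gripper value outside its range is refused whole. "grip" is the opening, from 0 (shut) to 1 (fully open), set as the call begins (left out, the last holds). The fingers move at their own pace and stop on an object; "force" is the grip in N (left out, the last holds). Time passes only in rows, so rows that do not move let the fingers close. It gives the time, the measured TCP pose, the force, the opening and the grip force at its end, in the units of the state.
- robot.get_state(): the state, without advancing time (a new reading comes with each control period).
- imaging.snapshot(name): name is "side" or "top" or "wrist"; returns a dict with "img" (400x640x3 uint8, red, green, blue), "depth" (400x640 float32, m along the optical axis (not along the pixel's ray), 0 where there is no reading), "fx", "fy", "cx", "cy" (pixels), "k1" (the pictures are not rectified: a ray, as slopes to the right and down, at radius r is drawn at 1 + k1 r^2 times it, then the intrinsics apply), "xyz" and "rotation" of the camera in the world. Camera axes: x right, y down, z forward; pixel columns grow to the right and rows downward; lengths in m; the calibration is good to about 2 mm. A picture is of the moment at which its call begins.
- workorder.hand_in(): hands the job in; it is judged then, once.
The state is a dict: "time": time; "qpos": joint angles; "qd": joint speeds; "tau": joint torques, N m; "ee_pos": TCP position; "eef_rot": TCP orientation; "contact_force": force on the tool from outside, world axes, zero at the start; "wrist_torque": the same for the moment, N m; "opening": finger opening in m; "finger_force": force on a finger pad.
Only numpy, scipy, OpenCV 4.12 (cv2) and the standard library are available. Lean on these libraries where they do the work, as an engineer would, in place of code of your own. Each camera call takes 0.05 s, during which the arm holds its last target. There are 200 camera calls.

## Working session

There is one attempt and no reset: what is moved stays moved. The work goes in short steps, Python scripts to look and compute and a tool call to move; the robot and the scene stay as the last step left them, time stands still between calls to the robot, and variables do not carry over. Pictures are saved under pics/ and viewed, at most 13 in all, crops included, and the job is handed in when it is done.

Besides the shell and the picture viewer there is one more tool, called by a JSON object that holds its "fn" and its "kwargs", one argument or row to a line. step_arm: Moves the arm, as the interface text tells. Its arguments: {"type":"object","properties":{"moves":{"type":"array"},"grip":{"type":"number"},"force":{"type":"number"}},"required":["moves"]}

```bash
mkdir -p pics; cat > h.py <<'E'
from bench import robot, imaging, workorder
import numpy as np, cv2
def snap(n,f=None):
    s=imaging.snapshot(n)
    if f: cv2.imwrite('pics/'+f,s['img'][:,:,::-1])
    np.savez(''+n+'.npz',**s)
    return s
def und(s,u,v):
    xd=(np.asarray(u,float)-s['cx'])/s['fx'];yd=(np.asarray(v,float)-s['cy'])/s['fy']
    x,y=xd,yd
    for _ in range(20):
        k=1+s['k1']*(x*x+y*y);x,y=xd/k,yd/k
    return x,y
def ray(s,u,v,z):
    x,y=und(s,u,v);d=np.stack([x,y,np.ones_like(x)],-1)@np.array(s['rotation']).T
    o=np.array(s['xyz']);return o+d*((z-o[2])/d[...,2])[...,None]
def cloud(s):
    v,u=np.mgrid[0:400,0:640];x,y=und(s,u,v);d=s['depth']
    return np.stack([x*d,y*d,d],-1)@np.array(s['rotation']).T+np.array(s['xyz'])
E
python3 - <<'E'
from h import *
for n in('top','side'):
    s=snap(n,n+'0.png');print(n,s['xyz'],np.round(s['rotation'],3).tolist(),s['fx'],s['k1'])
print(robot.get_state(),robot.tip_reach)
a=cv2.imread('pics/top0.png');b=cv2.imread('pics/side0.png')
E
```

```text
top [ 0.3915164  -0.13967848  1.367128  ] [-3.018, -0.002, -1.541] 396.6579805663634 -0.07741909115972533
side [ 0.51430167 -1.07620205  0.8337986 ] [-2.216, 0.007, -0.041] 461.89857147766276 -0.020448308838871818
{'time': 0.1, 'qpos': array([-1.24616938,  0.41181818, -0.01272487,  1.59691247,  0.0055885 ,
        1.13428206, -0.08220062]), 'qd': array([ 1.59906866e-05, -1.13154083e-03, -1.10686408e-03, -3.09828153e-03,
        6.20160296e-04, -7.69845876e-04, -1.08557913e-03]), 'tau': array([ 3.06649134e-03, -6.01828837e+01,  6.84612393e-01, -3.00089335e+01,
        1.40514853e-02,  6.40660292e-03, -9.25033703e-06]), 'ee_pos': array([0.23911955, 0.57701593, 0.24155775]), 'eef_rot': array([-3.14021041e+00,  8.16177342e-05,  2.74879602e+00]), 'contact_force': array([ 0.1194899 ,  1.17810967, -0.017499  ]), 'wrist_torque': array([ 0.00985446, -0.01689516,  0.03553113]), 'finger_force': 0.0, 'opening': 0.08557760356576474} 0.011
```

View pics/top0.png

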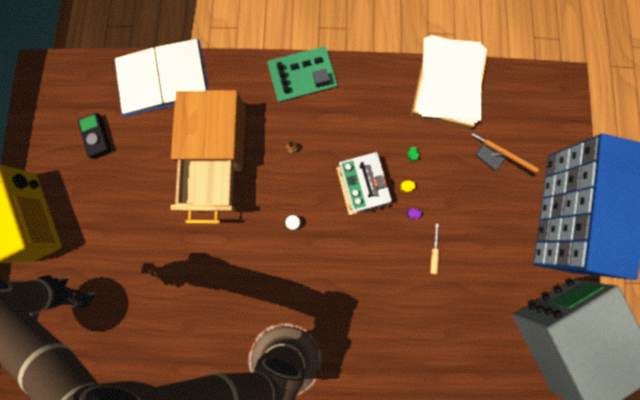

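View pics/side0.png

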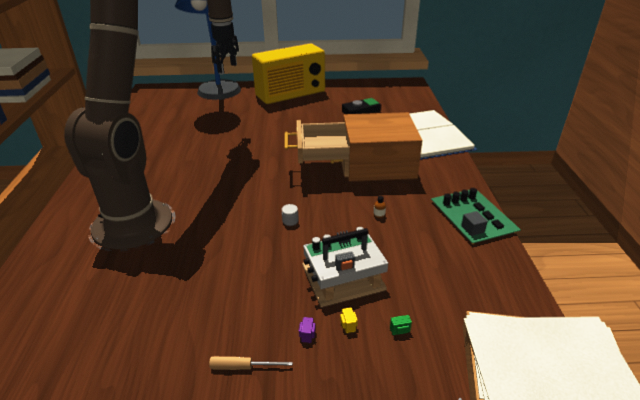

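The only candidate that fits is the copper and dark block on the chassis deck, at top (381,184) and side (344,262). The look-alikes are green at top (414,154), yellow (408,186) and purple (415,213), all on the bench, plus a dark block on the green PCB at top (322,77). Next I'll take a close crop and measure.

```bash
sed -i "s/    np.savez/    from scipy.spatial.transform import Rotation as Rn\n    s=dict(s);s['rotation']=Rn.from_euler('xyz',s['rotation']).as_matrix()\n    np.savez/" h.py
python3 - <<'E'
from h import *
s=snap('top');d=snap('side')
c=cv2.resize(s['img'][140:225,325:400],None,fx=5,fy=5,interpolation=2)[:,:,::-1]
e=cv2.resize(d['img'][220:310,290:400],None,fx=4,fy=4,interpolation=2)[:,:,::-1]
im=np.zeros((425,815,3),np.uint8);im[:,:375]=c[:425];im[:360,375:]=e;cv2.imwrite('pics/c1.png',im)
P=cloud(s)
print('bench z',np.median(P[300:320,480:500,2]))
def rect(m,z):
    m=m.astype(np.uint8);k,l,st,_=cv2.connectedComponentsWithStats(m)
    i=1+np.argmax(st[1:,4]);ct=max(cv2.findContours((l==i).astype(np.uint8),0,1)[0],key=cv2.contourArea)[:,0].astype(float)
    W=ray(s,ct[:,0],ct[:,1],z)[:,:2]
    r=cv2.minAreaRect((W*1000).astype(np.float32));print(z,np.round(r[0],1),np.round(r[1],1),round(r[2],1),st[i,4])
R=np.zeros((400,640),bool);R[130:235,325:402]=1
Z=P[...,2]
rect(R&(Z>.065),.08)
rect(R&(Z>.125)&(Z<.16),.141)
R2=np.zeros_like(R);R2[80:230,160:250]=1
rect(R2&(Z>.14),.152)   # cabinet roof
rect(R2&(Z>.075),.13)
# handle & drawer
hsv=cv2.cvtColor(s['img'],cv2.COLOR_RGB2HSV)
for v in range(150,226,3): print(v,np.round(P[v,205],3),hsv[v,205])
print('tr region');
for v in range(176,194,2): print(v,[tuple(np.round(P[v,u]*1000).astype(int)) for u in (376,380,384,388)])
E
```

```text
bench z -0.0003605356349304367
0.08 [ 593.4 -251. ] [182.3 131.3] 17.2 2089
0.141 [ 598.7 -249.1] [113.4  13.4] 17.5 152
0.152 [756.9 271.9] [227.6 205.5] 1.5 4315
0.13 [661.3 268.7] [436.3 223.5] 1.8 7734
150 [0.672 0.262 0.152] [ 15 181 240]
153 [0.662 0.26  0.155] [ 16 186 239]
156 [0.653 0.26  0.153] [ 16 186 240]
159 [0.645 0.263 0.143] [ 14 174 152]
162 [0.644 0.277 0.099] [ 20 113 247]
165 [0.636 0.278 0.092] [ 22 103 249]
168 [0.626 0.278 0.092] [ 22 101 249]
171 [0.615 0.276 0.093] [ 22 104 249]
174 [0.605 0.276 0.093] [ 23 101 249]
177 [0.596 0.277 0.088] [ 23 102 249]
180 [0.586 0.276 0.089] [ 22 101 250]
183 [0.575 0.273 0.095] [ 22  99 250]
186 [0.566 0.274 0.09 ] [ 23 103 250]
189 [0.556 0.272 0.094] [ 23 102 250]
192 [0.547 0.273 0.088] [ 22 102 249]
195 [0.537 0.273 0.087] [ 22 107 249]
198 [0.526 0.271 0.091] [ 22 102 250]
201 [0.517 0.27  0.091] [ 22 107 249]
204 [0.503 0.256 0.135] [ 22 110 248]
207 [0.493 0.251 0.145] [ 22 121 252]
210 [0.485 0.259 0.12 ] [ 16 147 199]
213 [ 0.484  0.297 -0.   ] [ 10 193 127]
216 [0.473 0.295 0.002] [  9 180 130]
219 [ 0.463  0.29
[... 1161 characters left out ...]
nt64(-296), np.int64(112)), (np.int64(580), np.int64(-308), np.int64(116)), (np.int64(597), np.int64(-337), np.int64(2))]
188 [(np.int64(578), np.int64(-287), np.int64(79)), (np.int64(575), np.int64(-297), np.int64(102)), (np.int64(578), np.int64(-313), np.int64(81)), (np.int64(590), np.int64(-337), np.int64(3))]
190 [(np.int64(571), np.int64(-286), np.int64(82)), (np.int64(571), np.int64(-300), np.int64(81)), (np.int64(572), np.int64(-313), np.int64(79)), (np.int64(572), np.int64(-326), np.int64(82))]
192 [(np.int64(565), np.int64(-287), np.int64(78)), (np.int64(564), np.int64(-299), np.int64(84)), (np.int64(565), np.int64(-313), np.int64(79)), (np.int64(567), np.int64(-327), np.int64(71))]
```

View pics/c1.png

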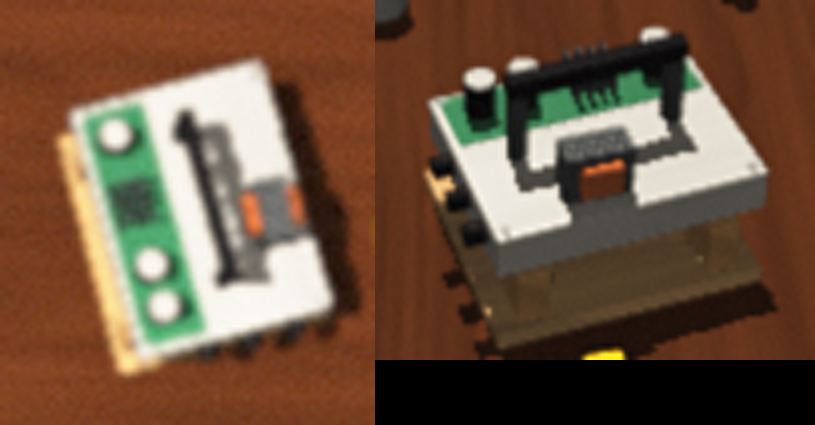

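The crop shows the upright dark core with copper bulges at crop (272,208), which is about top (379,182), beside the handle on the bare half. I'm choosing it. Chassis yaw is about 17°, so I'll turn first and then cross over.

{"fn": "step_arm", "kwargs": {
  "moves": [
    [[0, 0, 0], [0, 0, 0.9]],
    [[0, 0, 0], [0, 0, 0.9]],
    [[0, 0, 0], [0, 0, 0.9]],
    [[0, 0, 0], [0, 0, 0.9]],
    [[0, 0, 0], [0, 0, 0.9]],
    [[0, 0, 0], [0, 0, 0.9]],
    [[0, 0, 0], [0, 0, 0.9]],
    [[0, 0, 0], [0, 0, 0]]
  ],
  "grip": 1
}}

```text
time: 1.2
ee_pos: [0.2391, 0.5773, 0.242]
eef_rot: [-3.141, 0.001, 1.87]
contact_force: [-0.4, -0.5, -0.2]
opening: 0.0853
finger_force: 0.0
```

{"fn": "step_arm", "kwargs": {
  "moves": [
    [[-0.94, 0.08, 0], [0, 0, 0]],
    [[-0.94, 0.08, 0], [0, 0, 0]],
    [[-0.94, 0.08, 0], [0, 0, 0]],
    [[-0.94, 0.08, 0], [0, 0, 0]],
    [[-0.94, 0.08, 0], [0, 0, 0]],
    [[-0.94, 0.08, 0], [0, 0, 0]],
    [[-0.94, 0.08, 0], [0, 0, 0]],
    [[-0.94, 0.08, 0], [0, 0, 0]]
  ]
}}

```text
time: 2.2
ee_pos: [0.3808, 0.2259, 0.2425]
eef_rot: [3.141, -0.0, 1.873]
contact_force: [0.6, 0.8, -0.5]
opening: 0.0856
finger_force: 0.0
```

{"fn": "step_arm", "kwargs": {
  "moves": [
    [[-0.94, 0.08, 0], [0, 0, 0]],
    [[-0.94, 0.08, 0], [0, 0, 0]],
    [[-0.94, 0.08, 0], [0, 0, 0]],
    [[-0.94, 0.08, 0], [0, 0, 0]],
    [[-0.94, 0.08, 0], [0, 0, 0]],
    [[-0.94, 0.08, 0], [0, 0, 0]],
    [[0, 0, 0], [0, 0, 0]],
    [[0, 0, 0], [0, 0, 0]]
  ]
}}

```text
time: 3.2
ee_pos: [0.4859, -0.0347, 0.2421]
eef_rot: [-3.141, -0.0, 1.871]
contact_force: [-0.3, 0.8, -1.1]
opening: 0.0855
finger_force: 0.0
```

{"fn": "step_arm", "kwargs": {
  "moves": [
    [[-0.93, 0.09, 0], [0, 0, 0]],
    [[-0.93, 0.09, 0], [0, 0, 0]],
    [[-0.93, 0.09, 0], [0, 0, 0]],
    [[-0.93, 0.09, 0], [0, 0, 0]],
    [[-0.93, 0.09, 0], [0, 0, 0]],
    [[-0.93, 0.09, 0], [0, 0, 0]],
    [[0, 0, 0], [0, 0, 0]],
    [[0, 0, 0], [0, 0, 0]]
  ]
}}

```text
time: 4.2
ee_pos: [0.5942, -0.2919, 0.2417]
eef_rot: [-3.141, -0.002, 1.871]
contact_force: [0.8, 0.9, 0.5]
opening: 0.0854
finger_force: 0.0
```

```bash
python3 - <<'E'
from h import *
s=snap('wrist','w1.png');print(s['xyz'],np.round(s['rotation'],2).tolist(),s['fx'],s['k1'])
print(robot.get_state()['ee_pos'])
E
```

```text
[ 0.5713811  -0.21578853  0.37217542] [[0.96, 0.28, 0.09], [0.3, -0.91, -0.3], [0.0, 0.31, -0.95]] 308.95348711109426 0.015192662212746956
[ 0.59431321 -0.29154367  0.24196979]
```

View pics/w1.png

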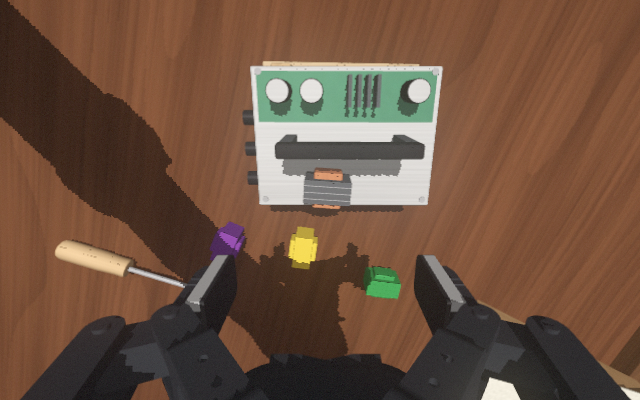

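The wrist view shows the chassis square to the jaws: deck corners at about (252,67), (441,67), (430,205) and (260,205), handle bar ends at (275,150) and (424,150), and the transformer top face centred near (328,193). The look-alikes stand below it on the bench.

```bash
cat >> h.py <<'E'
def go(tgt,yaw=None,ref=None):
    st=robot.get_state();y=st['eef_rot'][2];d=np.array(tgt)-st['ee_pos']
    dx=np.array([np.cos(y),np.sin(y)]);dy=np.array([np.sin(y),-np.cos(y)])
    print('at',np.round(st['ee_pos'],4),'yaw',round(np.degrees(y),2),'units',np.round([dx@d[:2]/.05,dy@d[:2]/.05,-d[2]/.05],2),
      '' if yaw is None else 'turn z %.2f'%(-(yaw-np.degrees(y))/8))
E
python3 - <<'E'
from h import *
s=dict(np.load('wrist.npz'));P=cloud(s)
Z=P[...,2]
c=ray(s,np.array([252,441,430,260]),np.array([67,67,205,205]),.08);print('deck',np.round(c,4),c.mean(0))
print('deck dir',np.degrees(np.arctan2(*(c[2]-c[3])[[1,0]])),'x len',np.linalg.norm(c[2]-c[3]),np.linalg.norm(c[1]-c[2]))
def comp(m,z,name):
    k,l,st,_=cv2.connectedComponentsWithStats(m.astype(np.uint8));i=1+np.argmax(st[1:,4])
    ct=max(cv2.findContours((l==i).astype(np.uint8),0,1)[0],key=cv2.contourArea)[:,0].astype(float)
    W=ray(s,ct[:,0],ct[:,1],z)[:,:2]*1000
    r=cv2.minAreaRect(W.astype(np.float32));print(name,st[i],np.round(r[0],1),np.round(r[1],1),round(r[2],1))
R=np.zeros(Z.shape,bool);R[130:170,265:435]=1
comp(R&(Z>.13)&(Z<.155),.141,'handle')
R[:]=0;R[164:215,290:365]=1
comp(R&(Z>.107)&(Z<.125),.114,'transformer')
hs=cv2.cvtColor(s['img'],cv2.COLOR_RGB2HSV)
for v in (185,190,195,200): print(v,[int(x) for x in hs[v,298:358,2]][::2])
print([tuple(int(q) for q in hs[v,328]) for v in range(164,212,2)])
go([.5942,-.2919,.1])
E
```

```text
deck [[ 0.5037 -0.2121  0.08  ]
 [ 0.6611 -0.1635  0.08  ]
 [ 0.7028 -0.2843  0.08  ]
 [ 0.54   -0.3347  0.08  ]] [ 0.60191067 -0.24864226  0.08      ]
deck dir 17.19075334957314 x len 0.17041724552670845 0.12775795019213473
handle [ 275  142  150   18 2550] [ 600.6 -247.7] [112.2  12.8] 17.1
transformer [ 303  173   49   36 1262] [ 597.  -290.4] [42.9 30.3] 8.6
185 [220, 220, 220, 181, 171, 161, 144, 145, 127, 128, 127, 127, 128, 124, 127, 124, 126, 123, 123, 124, 124, 124, 123, 124, 124, 125, 124, 201, 213, 214]
190 [217, 218, 217, 119, 123, 123, 123, 123, 122, 122, 123, 122, 123, 122, 121, 122, 121, 122, 122, 123, 123, 121, 122, 123, 124, 123, 119, 217, 217, 216]
195 [217, 218, 205, 122, 121, 122, 121, 122, 122, 121, 121, 120, 123, 119, 121, 122, 123, 123, 122, 123, 121, 124, 123, 134, 143, 149, 184, 215, 216, 215]
200 [219, 219, 196, 118, 121, 121, 120, 121, 122, 122, 121, 120, 140, 139, 148, 160, 179, 163, 178, 170, 162, 144, 142, 128, 126, 125, 181, 219, 218, 217]
[(18, 10, 128), (25, 12, 127), (11, 76, 114), (10, 101, 114), (10, 119, 165), (11, 122, 220), (11, 122, 221), (11, 121, 220), (10, 8, 95), (150, 2, 122), (120, 2, 124), (30, 2, 136), (30, 2, 122), (0, 2, 122), (0, 2, 126), (15, 4, 124), (15, 4, 124), (165, 4, 120), (0, 3, 160), (20, 6, 120), (4, 14, 124), (11, 126, 218), (10, 126, 150), (11, 100, 82)]
at [ 0.5943 -0.2915  0.242 ] yaw 107.26 units [-0.01 -0.    2.84]
```

{"fn": "step_arm", "kwargs": {
  "moves": [
    [[0, 0, 0], [0, 0, 0.95]],
    [[-0.03, 0.06, 0.5], [0, 0, 0]],
    [[0, 0, 0.6], [0, 0, 0]],
    [[0, 0, 0.6], [0, 0, 0]],
    [[0, 0, 0.6], [0, 0, 0]],
    [[0, 0, 0.4], [0, 0, 0]],
    [[0, 0, 0.24], [0, 0, 0]],
    [[0, 0, 0], [0, 0, 0]]
  ]
}}

```text
time: 5.25
ee_pos: [0.5972, -0.2942, 0.095]
eef_rot: [-3.141, -0.001, 1.737]
contact_force: [-0.3, -0.1, 0.5]
opening: 0.0855
finger_force: 0.0
```

```bash
python3 - <<'E'
from h import *
s=snap('wrist','w2.png');go([.5977,-.2925,.095])
E
```

```text
at [ 0.5975 -0.2947  0.0958] yaw 99.51 units [0.04 0.01 0.02]
```

View pics/w2.png

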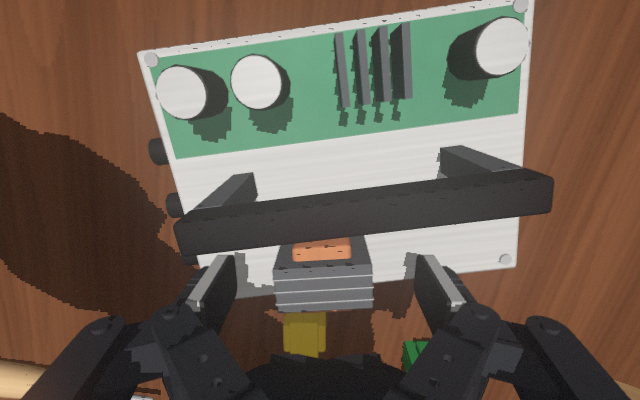

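The transformer (core at about (322,285)) sits square and centred between the pads at (220,285) and (435,285). Closing.

{"fn": "step_arm", "kwargs": {
  "moves": [
    [[0, 0, 0], [0, 0, 0]],
    [[0, 0, 0], [0, 0, 0]],
    [[0, 0, 0], [0, 0, 0]],
    [[0, 0, 0], [0, 0, 0]],
    [[0, 0, 0], [0, 0, 0]],
    [[0, 0, 0], [0, 0, 0]],
    [[0, 0, 0], [0, 0, 0]]
  ],
  "grip": 0,
  "force": 35
}}

```text
time: 6.18
ee_pos: [0.5976, -0.295, 0.0961]
eef_rot: [3.141, 0.0, 1.736]
contact_force: [-0.9, -0.2, 5.6]
opening: 0.0416
finger_force: 35.7
```

{"fn": "step_arm", "kwargs": {
  "moves": [
    [[0, 0, 0], [0, 0, 0]],
    [[0, 0, -0.2], [0, 0, 0]],
    [[0, 0, -0.5], [0, 0, 0]],
    [[0, 0, -0.7], [0, 0, 0]],
    [[0, 0, -0.7], [0, 0, 0]],
    [[0, 0, -0.7], [0, 0, 0]],
    [[0, 0, -0.4], [0, 0, 0]],
    [[0, 0, 0], [0, 0, 0]]
  ]
}}

```text
time: 7.18
ee_pos: [0.5976, -0.2952, 0.2565]
eef_rot: [3.14, 0.001, 1.737]
contact_force: [-0.2, -0.6, -1.5]
opening: 0.0417
finger_force: 35.5
```

```bash
python3 - <<'E'
from h import *
s=dict(np.load('top.npz'));P=cloud(s);hs=cv2.cvtColor(s['img'],cv2.COLOR_RGB2HSV)
R=np.zeros((400,640),bool);R[85:200,160:255]=1
# drawer front panel top & cabinet roof by depth; brass handle by ray
Z=P[...,2]
def comp(m,z,name):
    k,l,st,_=cv2.connectedComponentsWithStats(m.astype(np.uint8));i=1+np.argmax(st[1:,4])
    ct=max(cv2.findContours((l==i).astype(np.uint8),0,1)[0],key=cv2.contourArea)[:,0].astype(float)
    W=ray(s,ct[:,0],ct[:,1],z)[:,:2]*1000
    r=cv2.minAreaRect(W.astype(np.float32));print(name,st[i],np.round(r[0],1),np.round(r[1],1),round(r[2],1))
comp(R&(Z>.138)&(hs[...,0]<19),.152,'roof')
R[:]=0;R[160:206,165:245]=1
comp(R&(Z<.108)&(Z>.07)&(hs[...,2]>200),.092,'floor')
R[:]=0;R[214:226,180:230]=1
comp(R&(hs[...,2]>190)&(hs[...,1]>150),.115,'bar')
s2=snap('wrist');c=cv2.resize(s['img'][85:228,160:255],None,fx=4,fy=4,interpolation=2)[:,:,::-1]
im=np.zeros((572,780,3),np.uint8);im[:,:380]=c;im[:250,380:]=cv2.resize(s2['img'],(400,250))[:,:,::-1]
cv2.imwrite('pics/c2.png',im)
go([.575,.27,.26])
E
```

```text
roof [ 171   90   67   70 4326] [756.7 271.3] [227.6 206.1] 1.8
floor [ 187  161   41   43 1657] [579.7 266.9] [139.4 129.7] 1.5
bar [185 214  34  10 143] [458. 270.] [ 28.6 106.8] 1.9
at [ 0.5971 -0.2946  0.2549] yaw 99.5 units [11.21  1.43 -0.1 ]
```

View pics/c2.png

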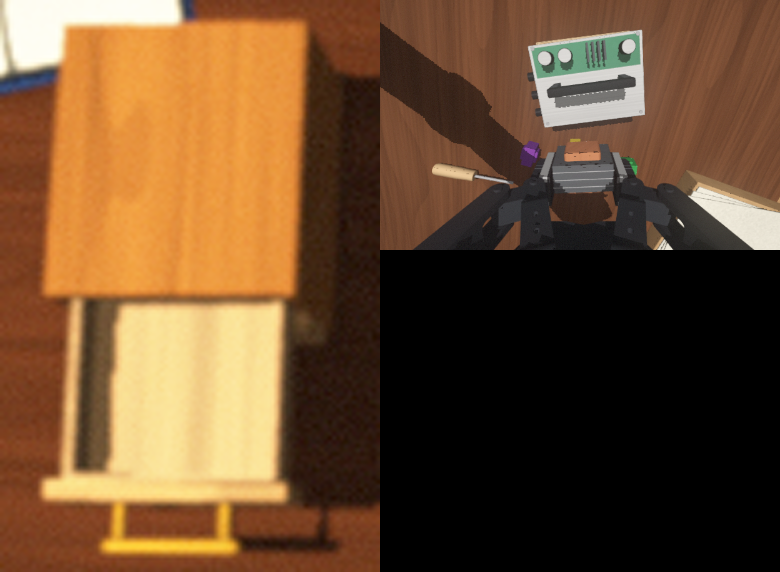

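The transformer is gripped squarely. The drawer is open with floor at about x 0.51–0.645 and centre line y≈0.266, yaw 1.8°. Carrying it over.

{"fn": "step_arm", "kwargs": {
  "moves": [
    [[0.4, 0.05, 0], [0, 0, 0]],
    [[0.8, 0.1, 0], [0, 0, 0]],
    [[0.9, 0.11, 0], [0, 0, 0]],
    [[0.9, 0.11, 0], [0, 0, 0]],
    [[0.9, 0.11, 0], [0, 0, 0]],
    [[0.9, 0.11, 0], [0, 0, 0]],
    [[0.9, 0.11, 0], [0, 0, 0]],
    [[0.9, 0.11, 0], [0, 0, 0]]
  ]
}}

```text
time: 8.22
ee_pos: [0.5813, 0.0403, 0.2539]
eef_rot: [-3.139, -0.0, 1.738]
contact_force: [0.6, 0.1, -2.1]
opening: 0.0419
finger_force: 35.5
```

{"fn": "step_arm", "kwargs": {
  "moves": [
    [[0.9, 0.11, 0], [0, 0, 0]],
    [[0.9, 0.11, 0], [0, 0, 0]],
    [[0.9, 0.11, 0], [0, 0, 0]],
    [[0.9, 0.11, 0], [0, 0, 0]],
    [[0.7, 0.08, 0], [0, 0, 0]],
    [[0.22, 0.03, 0], [0, 0, 0]],
    [[0, 0, 0], [0, 0, 0]],
    [[0, 0, 0], [0, 0, 0]]
  ]
}}

```text
time: 9.22
ee_pos: [0.5726, 0.263, 0.2551]
eef_rot: [-3.141, 0.001, 1.735]
contact_force: [0.5, 0.3, -1.7]
opening: 0.0417
finger_force: 35.5
```

```bash
python3 - <<'E'
from h import *
s=snap('wrist','w3.png');go([.572,.265,.110])
E
```

```text
at [0.5728 0.2629 0.2553] yaw 99.36 units [ 0.04 -0.01  2.91]
```

View pics/w3.png

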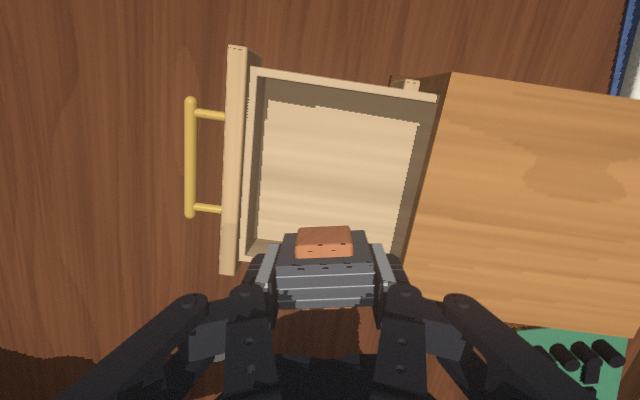

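```bash
python3 - <<'E'
from h import *
s=dict(np.load('wrist.npz'))
for n,u,v,z in[('bar1',190,100,.115),('bar2',189,213,.115),('panel top far outer',229,46,.130),('panel near outer',220,275,.13),('wall near front inner',247,255,.13),('wall far front in',260,76,.13),('wall far back in',432,102,.13),('roof',450,75,.152),('roof',404,270,.152)]:
    print(n,np.round(ray(s,u,v,z),3))
E
```

```text
bar1 [0.45  0.319 0.115]
bar2 [0.452 0.218 0.115]
panel top far outer [0.484 0.364 0.13 ]
panel near outer [0.489 0.166 0.13 ]
wall near front inner [0.512 0.191 0.13 ]
wall far front in [0.509 0.347 0.13 ]
wall far back in [0.645 0.35  0.13 ]
roof [0.645 0.369 0.152]
roof [0.651 0.212 0.152]
```

{"fn": "step_arm", "kwargs": {
  "moves": [
    [[0.06, 0, 0.4], [0, 0, 0]],
    [[0, 0, 0.7], [0, 0, 0]],
    [[0, 0, 0.7], [0, 0, 0]],
    [[0, 0, 0.6], [0, 0, 0]],
    [[0, 0, 0.3], [0, 0, 0]],
    [[0, 0, 0.14], [0, 0, 0]],
    [[0, 0, 0], [0, 0, 0]],
    [[0, 0, 0], [0, 0, 0]]
  ]
}}

```text
time: 10.28
ee_pos: [0.5727, 0.268, 0.1144]
eef_rot: [3.14, -0.001, 1.736]
contact_force: [-0.2, -0.4, -2.6]
opening: 0.0419
finger_force: 35.5
```

{"fn": "step_arm", "kwargs": {
  "moves": [
    [[0, 0, 0.06], [0, 0, 0]],
    [[0, 0, 0], [0, 0, 0]]
  ]
}}

```text
time: 10.52
ee_pos: [0.572, 0.2679, 0.1104]
eef_rot: [3.142, -0.0, 1.737]
contact_force: [-0.9, 0.9, -1.8]
opening: 0.0418
finger_force: 35.5
```

{"fn": "step_arm", "kwargs": {
  "moves": [
    [[0, 0, 0.03], [0, 0, 0]],
    [[0, 0, 0], [0, 0, 0]],
    [[0, 0, 0], [0, 0, 0]]
  ]
}}

```text
time: 10.9
ee_pos: [0.5721, 0.2677, 0.1088]
eef_rot: [-3.142, 0.0, 1.737]
contact_force: [-0.6, -0.1, -2.2]
opening: 0.0418
finger_force: 35.5
```

{"fn": "step_arm", "kwargs": {
  "moves": [
    [[0, 0, 0.02], [0, 0, 0]],
    [[0, 0, 0], [0, 0, 0]],
    [[0, 0, 0], [0, 0, 0]]
  ]
}}

```text
time: 11.28
ee_pos: [0.5724, 0.2678, 0.1081]
eef_rot: [3.141, -0.0, 1.736]
contact_force: [0.8, -1.2, 2.4]
opening: 0.0417
finger_force: 35.8
```

Contact felt (force sign flipped). I'll open partway and lift.

{"fn": "step_arm", "kwargs": {
  "moves": [
    [[0, 0, 0], [0, 0, 0]],
    [[0, 0, 0], [0, 0, 0]],
    [[0, 0, 0], [0, 0, 0]],
    [[0, 0, 0], [0, 0, 0]]
  ],
  "grip": 0.72
}}

```text
time: 11.78
ee_pos: [0.5721, 0.2678, 0.1077]
eef_rot: [-3.142, 0.0, 1.736]
contact_force: [-0.1, -0.0, -0.3]
opening: 0.062
finger_force: 0.0
```

{"fn": "step_arm", "kwargs": {
  "moves": [
    [[0, 0, -0.2], [0, 0, 0]],
    [[0, 0, -0.5], [0, 0, 0]],
    [[0, 0, -0.8], [0, 0, 0]],
    [[0, 0, -0.8], [0, 0, 0]],
    [[0, 0, -0.5], [0, 0, 0]],
    [[0, 0, 0], [0, 0, 0]],
    [[0, 0, 0], [0, 0, 0]]
  ]
}}

```text
time: 12.65
ee_pos: [0.5716, 0.2677, 0.2473]
eef_rot: [-3.141, -0.0, 1.737]
contact_force: [0.2, 0.7, -1.0]
opening: 0.0616
finger_force: 0.0
```

```bash
python3 - <<'E'
from h import *
s=snap('wrist','w4.png');go([.39,.266,.24])
E
```

```text
at [0.5715 0.2677 0.2469] yaw 99.5 units [ 0.57 -3.59  0.14]
```

View pics/w4.png

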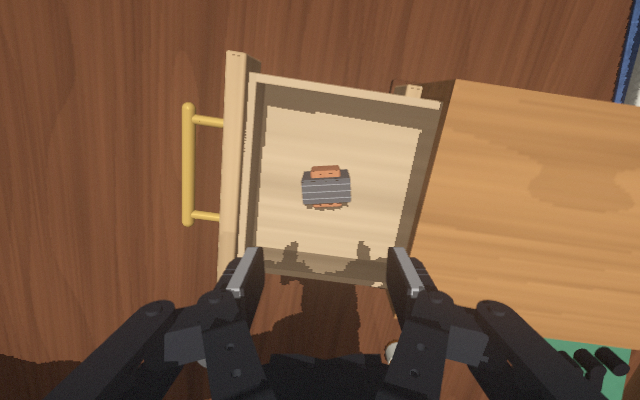

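The transformer sits upright at (326,188), well inside the walls. Now I'll shut the fingers, go in front of the bar and push.

{"fn": "step_arm", "kwargs": {
  "moves": [
    [[0, 0, 0], [0, 0, 0.96]],
    [[0.03, -0.8, 0], [0, 0, 0]],
    [[0.03, -0.9, 0], [0, 0, 0]],
    [[0.03, -0.9, 0], [0, 0, 0]],
    [[0.02, -0.85, 0], [0, 0, 0]],
    [[0, 0, 0], [0, 0, 0]]
  ],
  "grip": 0
}}

```text
time: 13.45
ee_pos: [0.3963, 0.268, 0.2469]
eef_rot: [-3.139, 0.0, 1.606]
contact_force: [0.4, -0.1, 0.1]
opening: 0.0002
finger_force: 0.0
```

{"fn": "step_arm", "kwargs": {
  "moves": [
    [[0, 0, 0.4], [0, 0, 0]],
    [[0, 0, 0.7], [0, 0, 0]],
    [[0, 0, 0.7], [0, 0, 0]],
    [[0, 0, 0.6], [0, 0, 0]],
    [[0, 0, 0.36], [0, 0, 0]],
    [[0, 0, 0], [0, 0, 0]]
  ]
}}

```text
time: 14.2
ee_pos: [0.3994, 0.2667, 0.1082]
eef_rot: [-3.14, 0.003, 1.602]
contact_force: [-0.3, -0.3, 0.5]
opening: -0.0001
finger_force: 0.0
```

{"fn": "step_arm", "kwargs": {
  "moves": [
    [[0, 0.3, 0], [0, 0, 0]],
    [[0, 0.3, 0], [0, 0, 0]],
    [[0, 0.3, 0], [0, 0, 0]],
    [[0, 0.3, 0], [0, 0, 0]],
    [[0, 0.3, 0], [0, 0, 0]],
    [[0, 0.3, 0], [0, 0, 0]],
    [[0, 0.3, 0], [0, 0, 0]],
    [[0, 0.3, 0], [0, 0, 0]]
  ]
}}

```text
time: 15.2
ee_pos: [0.5204, 0.2714, 0.1097]
eef_rot: [-3.141, 0.0, 1.602]
contact_force: [-1.5, -0.9, 1.2]
opening: -0.0001
finger_force: 0.7
```

{"fn": "step_arm", "kwargs": {
  "moves": [
    [[0, 0.2, 0], [0, 0, 0]],
    [[0, 0.2, 0], [0, 0, 0]],
    [[0, 0.2, 0], [0, 0, 0]],
    [[0, 0.15, 0], [0, 0, 0]],
    [[0, 0.1, 0], [0, 0, 0]],
    [[0, 0, 0], [0, 0, 0]]
  ]
}}

```text
time: 15.95
ee_pos: [0.5625, 0.2731, 0.1099]
eef_rot: [3.141, -0.0, 1.602]
contact_force: [-0.5, 0.6, -0.4]
opening: -0.0001
finger_force: 0.0
```

{"fn": "step_arm", "kwargs": {
  "moves": [
    [[0, 0.06, 0], [0, 0, 0]],
    [[0, 0.06, 0], [0, 0, 0]],
    [[0, 0, 0], [0, 0, 0]]
  ]
}}

```text
time: 16.32
ee_pos: [0.5682, 0.2733, 0.1099]
eef_rot: [3.141, -0.0, 1.603]
contact_force: [-0.6, 0.2, 0.3]
opening: -0.0
finger_force: 0.0
```

{"fn": "step_arm", "kwargs": {
  "moves": [
    [[0, 0.06, 0], [0, 0, 0]],
    [[0, 0.06, 0], [0, 0, 0]],
    [[0, 0.04, 0], [0, 0, 0]],
    [[0, 0, 0], [0, 0, 0]]
  ]
}}

```text
time: 16.82
ee_pos: [0.5763, 0.2733, 0.1098]
eef_rot: [3.141, 0.0, 1.602]
contact_force: [0.0, 0.1, -0.0]
opening: -0.0001
finger_force: 0.0
```

{"fn": "step_arm", "kwargs": {
  "moves": [
    [[0, 0.04, 0], [0, 0, 0]],
    [[0, 0.04, 0], [0, 0, 0]],
    [[0, 0, 0], [0, 0, 0]]
  ]
}}

```text
time: 17.2
ee_pos: [0.578, 0.2734, 0.1096]
eef_rot: [-3.137, 0.0, 1.603]
contact_force: [-7.6, -0.0, 4.9]
opening: -0.0002
finger_force: 4.2
```

{"fn": "step_arm", "kwargs": {
  "moves": [
    [[0, 0.04, 0], [0, 0, 0]],
    [[0, 0, 0], [0, 0, 0]],
    [[0, 0, 0], [0, 0, 0]]
  ]
}}

```text
time: 17.58
ee_pos: [0.5781, 0.2734, 0.1095]
eef_rot: [-3.134, 0.0, 1.603]
contact_force: [-14.3, -2.6, 10.8]
opening: -0.0002
finger_force: 7.5
```

{"fn": "step_arm", "kwargs": {
  "moves": [
    [[0, -0.2, 0], [0, 0, 0]],
    [[0, -0.6, 0], [0, 0, 0]],
    [[0, -0.8, 0], [0, 0, 0]],
    [[0, 0, -0.5], [0, 0, 0]],
    [[0, 0, -0.8], [0, 0, 0]],
    [[0, 0, -0.8], [0, 0, 0]],
    [[0, 0, -0.7], [0, 0, 0]],
    [[0, 0, 0], [0, 0, 0]]
  ]
}}

```text
time: 18.58
ee_pos: [0.5036, 0.2716, 0.2527]
eef_rot: [3.137, -0.004, 1.602]
contact_force: [0.0, 0.6, 0.1]
opening: 0.0001
finger_force: 0.0
```

```bash
python3 - <<'E'
from h import *
s=snap('side');t=snap('top')
a=cv2.resize(s['img'][90:190,270:430],None,fx=3,fy=3,interpolation=2);b=cv2.resize(t['img'][80:240,160:270],None,fx=2.5,fy=2.5,interpolation=2)
im=np.zeros((400,780,3),np.uint8);im[:300,:480]=a;im[:,480:755]=b;cv2.imwrite('pics/c3.png',im[:,:,::-1])
go([.6,-.2485,.25],107.2)
E
```

```text
at [0.5019 0.2712 0.2496] yaw 91.82 units [-1.045e+01  1.630e+00 -1.000e-02] turn z -1.92
```

View pics/c3.png

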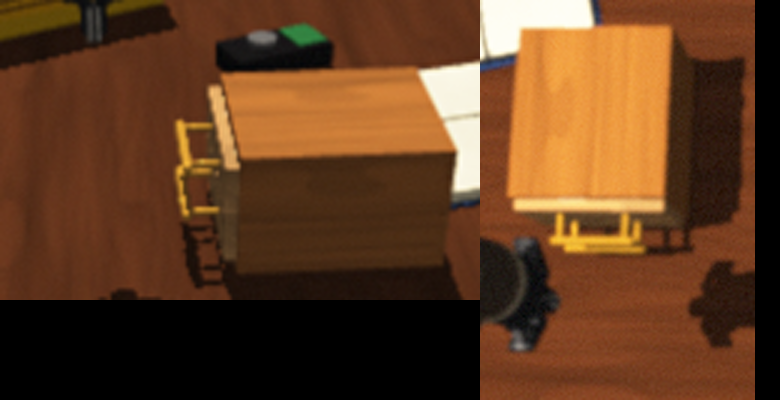

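The drawer is fully shut: both brass handles line up and the panel is flush against the carcass. Now to the handle: turn so the jaws close across the bar, opening as I go.

{"fn": "step_arm", "kwargs": {
  "moves": [
    [[0, 0, 0], [0, 0, 0.95]],
    [[0, 0, 0], [0, 0, 0.95]],
    [[0, 0, 0], [0, 0, 0.95]],
    [[0, 0, 0], [0, 0, 0.95]],
    [[0, 0, 0], [0, 0, 0.95]],
    [[0, 0, 0], [0, 0, 0.95]],
    [[0, 0, 0], [0, 0, 0.95]],
    [[0, 0, 0], [0, 0, 0.95]]
  ],
  "grip": 1
}}

```text
time: 19.68
ee_pos: [0.5014, 0.2707, 0.2483]
eef_rot: [3.141, 0.002, 0.537]
contact_force: [0.3, 0.1, -1.0]
opening: 0.0852
finger_force: 0.0
```

{"fn": "step_arm", "kwargs": {
  "moves": [
    [[0, 0, 0], [0, 0, 0.95]],
    [[0, 0, 0], [0, 0, 0.78]],
    [[0, 0, 0], [0, 0, 0]]
  ]
}}

```text
time: 20.05
ee_pos: [0.5014, 0.2709, 0.2485]
eef_rot: [3.14, 0.002, 0.3]
contact_force: [-0.1, -0.4, -0.2]
opening: 0.0855
finger_force: 0.0
```

{"fn": "step_arm", "kwargs": {
  "moves": [
    [[-0.1, 0.88, 0], [0, 0, 0]],
    [[-0.1, 0.88, 0], [0, 0, 0]],
    [[-0.1, 0.88, 0], [0, 0, 0]],
    [[-0.1, 0.88, 0], [0, 0, 0]],
    [[-0.1, 0.88, 0], [0, 0, 0]],
    [[-0.1, 0.88, 0], [0, 0, 0]],
    [[-0.1, 0.88, 0], [0, 0, 0]],
    [[-0.1, 0.88, 0], [0, 0, 0]]
  ]
}}

```text
time: 21.05
ee_pos: [0.5676, -0.0784, 0.2491]
eef_rot: [-3.141, 0.001, 0.303]
contact_force: [1.1, 0.5, -0.0]
opening: 0.0855
finger_force: 0.0
```

{"fn": "step_arm", "kwargs": {
  "moves": [
    [[-0.1, 0.88, 0], [0, 0, 0]],
    [[-0.1, 0.88, 0], [0, 0, 0]],
    [[-0.1, 0.88, 0], [0, 0, 0]],
    [[-0.1, 0.8, 0], [0, 0, 0]],
    [[0, 0, 0], [0, 0, 0]],
    [[0, 0, 0], [0, 0, 0]]
  ]
}}

```text
time: 21.8
ee_pos: [0.5991, -0.2468, 0.2489]
eef_rot: [-3.14, 0.001, 0.301]
contact_force: [0.3, 0.3, -0.8]
opening: 0.0857
finger_force: 0.0
```

```bash
python3 - <<'E'
from h import *
s=snap('wrist','w5.png');go([.6005,-.2483,.127],17.2);P=cloud(s);Z=P[...,2]
m=(Z>.128)&(Z<.155)&(np.hypot(P[...,0]-.6,P[...,1]+.248)<.075)
k,l,st,_=cv2.connectedComponentsWithStats(m.astype(np.uint8));i=1+np.argmax(st[1:,4])
ct=max(cv2.findContours((l==i).astype(np.uint8),0,1)[0],key=cv2.contourArea)[:,0].astype(float)
r=cv2.minAreaRect((ray(s,ct[:,0],ct[:,1],.141)[:,:2]*1000).astype(np.float32));print(st[i],r,robot.get_state()['qpos'])
E
```

```text
at [ 0.5994 -0.2461  0.2491] yaw 17.3 units [0.01 0.05 2.44] turn z 0.01
[ 321  125   16  134 1961] ((602.6043701171875, -248.50599670410156), (112.83253479003906, 11.634011268615723), 16.983671188354492) [-0.27161836  0.57705054  0.91033916  1.56889942 -0.47480094  1.23244612
 -0.54770216]
```

View pics/w5.png

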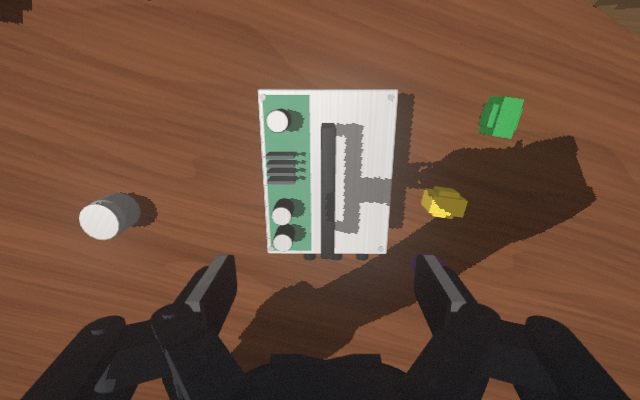

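The handle bar runs vertically at about col 328, rows 125–258, parallel to the pads and centred between the fingers. Descending and gripping.

{"fn": "step_arm", "kwargs": {
  "moves": [
    [[0.02, 0.05, 0.4], [0, 0, 0]],
    [[0, 0, 0.6], [0, 0, 0]],
    [[0, 0, 0.6], [0, 0, 0]],
    [[0, 0, 0.5], [0, 0, 0]],
    [[0, 0, 0.24], [0, 0, 0]],
    [[0, 0, 0.1], [0, 0, 0]],
    [[0, 0, 0], [0, 0, 0]]
  ]
}}

```text
time: 22.72
ee_pos: [0.6012, -0.2493, 0.128]
eef_rot: [3.141, -0.0, 0.3]
contact_force: [0.4, 0.8, 0.6]
opening: 0.0852
finger_force: 0.0
```

{"fn": "step_arm", "kwargs": {
  "moves": [
    [[0, 0, 0], [0, 0, 0]],
    [[0, 0, 0], [0, 0, 0]],
    [[0, 0, 0], [0, 0, 0]],
    [[0, 0, 0], [0, 0, 0]],
    [[0, 0, 0], [0, 0, 0]],
    [[0, 0, 0], [0, 0, 0]],
    [[0, 0, 0], [0, 0, 0]],
    [[0, 0, 0], [0, 0, 0]]
  ],
  "grip": 0,
  "force": 80
}}

```text
time: 23.72
ee_pos: [0.6011, -0.2491, 0.1279]
eef_rot: [-3.141, -0.0, 0.3]
contact_force: [-2.0, 2.4, 3.8]
opening: 0.0106
finger_force: 78.3
```

```bash
python3 - <<'E'
from h import *
s=snap('wrist','w6.png');go([.601,-.2484,.127],17.2);print(robot.get_state()['wrist_torque'])
E
```

```text
at [ 0.6011 -0.2491  0.1279] yaw 17.19 units [ 0.   -0.01  0.02] turn z -0.00
[ 0.52655849  0.23092651 -0.01898324]
```

View pics/w6.png

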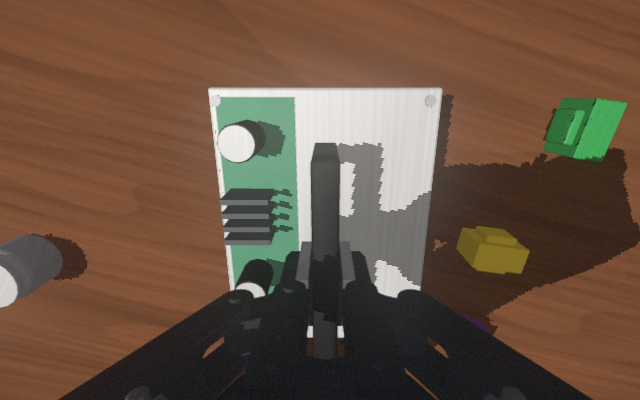

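The bar is clamped between both pads at (325,255). Lifting 10 cm straight up.

{"fn": "step_arm", "kwargs": {
  "moves": [
    [[0, 0, -0.1], [0, 0, 0]],
    [[0, 0, -0.15], [0, 0, 0]],
    [[0, 0, -0.15], [0, 0, 0]],
    [[0, 0, -0.1], [0, 0, 0]],
    [[0, 0, 0], [0, 0, 0]]
  ],
  "force": 90
}}

```text
time: 24.4
ee_pos: [0.6012, -0.2495, 0.1533]
eef_rot: [3.141, -0.001, 0.3]
contact_force: [0.3, -0.4, -5.5]
opening: 0.0103
finger_force: 87.8
```

{"fn": "step_arm", "kwargs": {
  "moves": [
    [[0, 0, -0.15], [0, 0, 0]],
    [[0, 0, -0.25], [0, 0, 0]],
    [[0, 0, -0.3], [0, 0, 0]],
    [[0, 0, -0.3], [0, 0, 0]],
    [[0, 0, -0.25], [0, 0, 0]],
    [[0, 0, -0.15], [0, 0, 0]],
    [[0, 0, -0.1], [0, 0, 0]],
    [[0, 0, 0], [0, 0, 0]]
  ]
}}

```text
time: 25.4
ee_pos: [0.6011, -0.2494, 0.2279]
eef_rot: [3.142, -0.0, 0.3]
contact_force: [-0.2, 1.2, -6.4]
opening: 0.0102
finger_force: 88.0
```

{"fn": "step_arm", "kwargs": {
  "moves": [
    [[0, 0, 0], [0, 0, 0]],
    [[0, 0, 0], [0, 0, 0]],
    [[0, 0, 0], [0, 0, 0]],
    [[0, 0, 0], [0, 0, 0]]
  ]
}}

```text
time: 25.9
ee_pos: [0.601, -0.2494, 0.2277]
eef_rot: [-3.142, 0.0, 0.3]
contact_force: [0.3, -0.4, -5.6]
opening: 0.0104
finger_force: 88.0
```

```bash
python3 - <<'E'
from h import *
st=robot.get_state();print(st['ee_pos'],st['eef_rot'],st['contact_force'],st['wrist_torque'],np.abs(st['qd']).max())
s=snap('side');w=snap('wrist')
im=np.zeros((500,800,3),np.uint8);im[:,:400]=cv2.resize(s['img'][180:330,280:400],(400,500));im[:250,400:]=cv2.resize(w['img'],(400,250))
cv2.imwrite('pics/c4.png',im[:,:,::-1])
P=cloud(w);m=(np.abs(P[...,2]-.18)<.02)&(w['img'].min(-1)>170)
A=P[m];print(m.sum(),np.median(A[:,2]),'plane slopes',np.linalg.lstsq(np.c_[A[:,:2],np.ones(len(A))],A[:,2],rcond=None)[0])
E
```

```text
[ 0.60100083 -0.24943627  0.22767617] [-3.14154136e+00  1.42735779e-04  2.99653559e-01] [ 0.31416715 -0.4245264  -5.63568765] [-0.03882093 -0.01216967 -0.02662406] 0.0019712037763389735
15712 0.17840996249158725 plane slopes [-0.00035694  0.0023042   0.17923579]
```

View pics/c4.png

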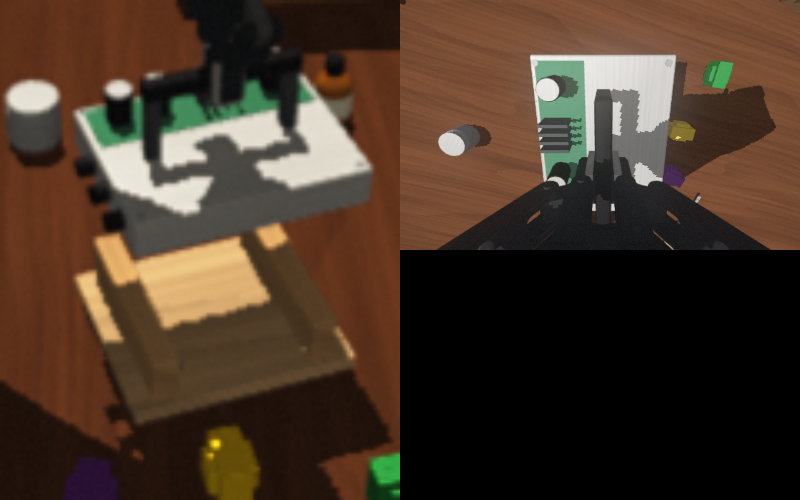

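The chassis hangs level (slope under 0.3%) about 10 cm above the empty cradle. The tin and bottle have not moved. Handing in.

```bash
python3 -c "
from bench import workorder
print(workorder.hand_in())"
```

```text
the job is handed in; nothing more can be done
None
```

The job is handed in: the transformer is set down in the drawer, the drawer is pushed shut against its stop, and the gripper is holding the chassis level and still by its handle, 10 cm above the cradle.

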